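Clear the wood offcuts from the bench into the waste bin

ROBOT

A 6-joint arm with a two-finger parallel gripper is mounted at the origin on a cart in front of the work surface, level with it; the furniture and walls round the work are solid. World frame = base frame: x ahead of the robot, y to its left, z up, the work surface at z = 0. Lengths are in m, angles in rad, forces in N, time in s.
With the tool pointing down it reaches from about 0.325 to 0.75 m from the base axis. Payload 7.6 kg.
Tool frame: the origin (TCP) lies at the very end of the fingers, on their centre line; the grasp point (between the pads) lies 19 mm behind it; z points along the fingers, y is the line along which they close (so a half turn about z gives the same grasp; the last joint's range is limited). The gripper opens to 85 mm and grips with 20 to 120 N. Pads are 22 mm wide; open, the fingers measure 114 mm over their backs; the gripper's body (76 mm by 85 mm) begins 54 mm behind the grasp point. The pads swing forward as they close: fully open they stand 13 mm farther back than shut.
Start: joints at [1.044, 0.052, 1.401, -0, 1.689, -0.07], TCP at [0.232, 0.471, 0.231] pointing down, gripper open.
Joint ranges: [-2.9, 2.9], [-0.91, 2.17], [0.12, 2.37], [-1.06, 4.2], [0.26, 2.73], [-2.93, 2.93]. Speed limits (rad/s): [2.57, 2.57, 3.01, 3.14, 3.14, 3.14].

INTERFACE

Orientations are given as a rotation vector (axis times angle).
In Python, from workcell import r gives the robot as it stands.
- The arm moves only by the tool move_arm, never from a script. Its argument "commands" is a list of rows, each an object with "linear": the shift along the tool's x, y, z normalised to -1 to 1, where 1 is 300 mm, a list of three; "twist": the turn, a rotation vector about the tool's x, y, z normalised to -1 to 1, where 1 is pi rad, a list of three; "jaw": the gripper command: -1 is fully open, 1 is shut, values between are in proportion. In form: [{"linear": [dx, dy, dz], "twist": [wx, wy, wz], "jaw": jaw}, ...]. A call has 1 to 12 rows; each row shifts and turns the commanded pose from where the row before left it, along the tool's axes as they then stand; what a row does not reach is not made up. A row lasts 1/10 s, in which the tool goes at most 50 mm and 8.59 degrees, less where a joint would pass 70% of its speed; a pose out of reach is approached as far as the arm can. A call with a number of a shift or a turn outside -1 to 1 is refused whole. A call with a gripper value outside its range is refused whole. The fingers move at their own pace and stop on an object; "grip_force" is the grip in N (left out, the last holds). Time passes only in rows, so rows that do not move let the fingers close. It gives the time, the measured TCP pose, the force, the opening and the grip force at its end, in the units of the state.
- r.sense(): the state, without advancing time (a new reading comes with each control period).
- r.grab_frame(name): name is "side" or "top"; returns a dict with "pixels" (420x560x3 uint8, red, green, blue), "K" (3x3 intrinsics, pixels), "cam_to_world" (4x4, takes a point from camera to world coordinates). Camera axes: x right, y down, z forward; pixel columns grow to the right and rows downward; lengths in m; the calibration is good to about 2 mm. A picture is of the moment at which its call begins. There is no depth.
- r.close_job(): hands the job in; it is judged then, once.
Trained networks look in the newest picture that a camera, given by its name, has taken for a name from the list of things; names that differ only in an ending like _2 or _b are one class to them, and where a whole thing is asked for, a point or a joint stands for the part that bears it (a point fixed in the world has none). Each returns a list of dicts, best first, with "p" (0 to 1); they miss things now and then, are a little off and sometimes report something else, mostly with a low value. They report only what shows in the picture. A call takes as long as a camera call.
- r.boxes_of(camera, target): "bbox" ([left, top, right, bottom] in pixels, round what is visible of it).
- r.masks_of(camera, target): "pixels" (420x560 bool, what is visible of it) and "bbox" ([left, top, right, bottom] in pixels, round what is visible of it).
- r.pinpoint(camera, target): "position" ([column, row] in pixels: a listed point, or the origin of a listed thing).
The state is a dict: "time_s": time; "q": joint angles; "qvel": joint speeds; "joint_torque": joint torques, N m; "ee_pos": TCP position; "tcp_rot": TCP orientation; "force": force on the tool from outside, world axes, zero at the start; "ft_torque": the same for the moment, N m; "finger_gap": finger opening in m; "grasp_force": force on a finger pad.
Only numpy, scipy, OpenCV 4.12 (cv2) and the standard library are available. Lean on these libraries where they do the work, as an engineer would, in place of code of your own. Each camera call takes 0.05 s, during which the arm holds its last target. There are 200 camera calls.

TASK

Clear the bench of sample-cutting scraps: put the two loose wood offcuts, the stepped one and the pointed one, into the open grey waste bin. The square wood specimen in the metal dish is still being dried, so leave it where it is.

Things in the scene. Friction and masses are not known exactly. Their poses are not given: they have to be found in the camera images.
- offcut_step: Loose pale wood offcut lying on the bench, a chunky bar 54 mm long (its x), 24 mm wide (its y), with a step: the thick part, 24 mm high, runs from x = -27 to +7 mm, the thin tongue, 12 mm high, from there to x = +27 mm. Origin: in the underside, midway along the length and width. z up at the start; about 30 g. Any yaw.
- offcut_point: Loose pale wood offcut lying on the bench, a bar 24 mm wide (its y) and 24 mm high whose sides are parallel from x = -25 to +13 mm and then run to an arrow point at x = +25 mm. Origin: in the underside, on the centre line, 25 mm from either end. z up at the start; about 30 g. Any yaw.
- waste_bin: Open-topped grey rectangular waste bin standing fixed on the bench to the robot's right, 140 mm (its x) by 180 mm (its y) and 70 mm high outside, walls and floor 4 mm thick, with a rim lip that sticks out 6 mm round the top. Origin: centre of its underside, on the bench; z up, the mouth 70 mm above. Its yaw varies.
- specimen: Neat square block of the same pale wood, 38 x 38 x 22 mm, lying in a low square metal dish (90 x 90 mm, 12 mm high) on the left of the bench. It must stay there. Origin: centre of its underside, z up.

How it is judged:
By the outcome, as a careful person would: the job done as asked, in the order asked, and still so for the second after the job is handed in, with the robot touching nothing.
It also fails if it takes over 48 s, if anything falls off the work surface, if the arm or the gripper's body presses on something with over 40 N, if the wrist force passes 120 N, or if a joint passes its speed limit or range.

## Working session

There is one attempt and no reset: what is moved stays moved. The work goes in short steps, Python scripts to look and compute and a tool call to move; the robot and the scene stay as the last step left them, time stands still between calls to the robot, and variables do not carry over. Pictures are saved under pics/ and viewed, at most 10 in all, crops included, and the job is handed in when it is done.

Besides the shell and the picture viewer there is one more tool, called after "Request:" as name([rows], argument=value, ...), one row to a line, values as JSON. move_arm: Moves the arm, as the interface text tells. Scaled input: -1 to 1 covers 300 mm each way for a shift and pi rad each way for a turn. Its arguments: {"type":"object","properties":{"commands":{"type":"array"},"grip_force":{"type":"number"}},"required":["commands"]}

```bash
mkdir -p pics; cat > h.py <<'E'
import numpy as np, cv2
from workcell import r
def ray(f,uv,z):
    K=np.array(f["K"]);T=np.array(f["cam_to_world"])
    d=T[:3,:3]@np.linalg.inv(K)@np.array([uv[0],uv[1],1.]);o=T[:3,3]
    return o+d*(z-o[2])/d[2]
def proj(f,P):
    K=np.array(f["K"]);T=np.linalg.inv(np.array(f["cam_to_world"]))
    c=(T[:3,:3]@np.atleast_2d(P).T+T[:3,3:]);p=K@c
    return (p[:2]/p[2]).T
def save(f,n): cv2.imwrite("pics/"+n,f["pixels"][:,:,::-1])
E
python3 - <<'E'
from h import *
np.set_printoptions(precision=3,suppress=True)
s=r.sense();print(s["ee_pos"],s["tcp_rot"],s["finger_gap"],s["time_s"])
F={}
for c in("top","side"):
    F[c]=f=r.grab_frame(c);save(f,c+"0.png");print(c,np.array(f["cam_to_world"])[:3])
    for t in("offcut_step","offcut_point","waste_bin","specimen"):
        for m in r.masks_of(c,t)[:3]:
            rr=cv2.minAreaRect(np.argwhere(m["pixels"])[:,::-1].astype(np.float32))
            print(c,t,round(m["p"],2),np.round(m["bbox"]),m["pixels"].sum(),rr)
        for m in r.pinpoint(c,t)[:2]: print("  pt",round(m["p"],2),np.round(m["position"],1),ray(f,m["position"],0))
a=np.hstack([cv2.resize(F[c]["pixels"],(400,300)) for c in F])
E
```

```text
[0.231 0.471 0.23 ] [-0.711 -3.06   0.002] 0.08519708959542306 0.0
top [[-0.002 -0.992  0.126  0.355]
 [-1.    -0.    -0.02  -0.002]
 [ 0.02  -0.126 -0.992  1.246]]
top offcut_step 0.56 [237. 166. 257. 178.] 203 ((245.26925659179688, 170.84616088867188), (20.341697692871094, 10.294882774353027), 7.125016689300537)
  pt 0.64 [244.4 172.8] [0.593 0.047 0.   ]
top offcut_point 0.67 [251. 225. 267. 240.] 143 ((258.256103515625, 230.8048858642578), (17.335289001464844, 8.74573040008545), 38.65980911254883)
  pt 0.72 [257. 233.] [0.434 0.014 0.   ]
top waste_bin 0.57 [356. 148. 438. 223.] 4797 ((396.33367919921875, 186.1408233642578), (80.27897644042969, 61.658470153808594), 8.841814994812012)
  pt 0.7 [390.7 192.5] [ 0.541 -0.339  0.   ]
top specimen 0.74 [118. 216. 136. 235.] 244 ((129.5, 225.5), (15.0, 17.0), 90.0)
  pt 0.55 [129.9 222.1] [0.463 0.343 0.   ]
side [[-0.977 -0.119  0.177  0.33 ]
 [-0.213  0.602 -0.769  0.745]
 [-0.015 -0.789 -0.614  0.656]]
side offcut_step 0.7 [232. 221. 251. 246.] 334 ((241.69232177734375, 234.46151733398438), (15.787042617797852, 25.259267807006836), 15.255120277404785)
  pt 0.84 [242.6 238.1] [0.594 0.048 0.   ]
  pt 0.58 [315.2 239.3] [0.434 0.02  0.   ]
  pt 0.79 [295.6 154.9] [ 0.548 -0.327  0.   ]
side specimen 0.81 [255. 348. 284. 374.] 641 ((270.73529052734375, 359.4411926269531), (25.706260681152344, 26.790912628173828), 12.528807640075684)
  pt 0.57 [273.9 366.1] [0.45  0.344 0.   ]
```

View pics/top0.png

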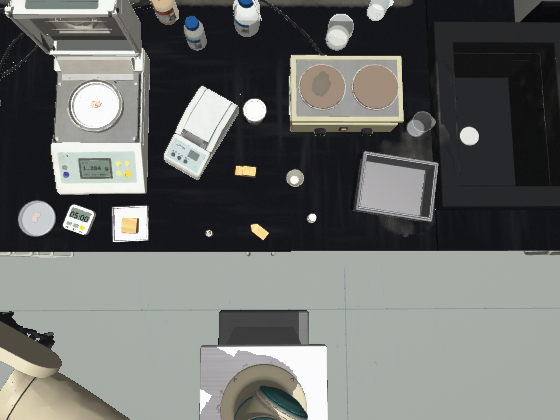

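View pics/side0.png

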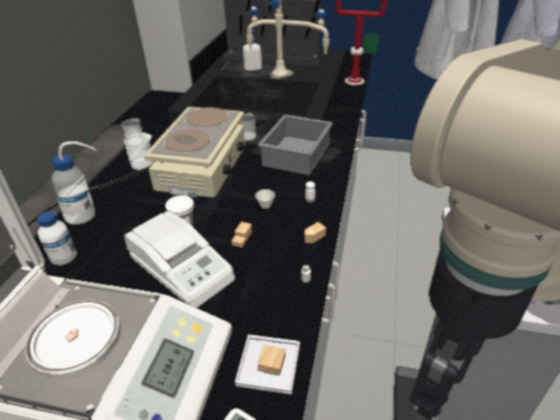

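The top view shows the step offcut at about (245,171), the point offcut at (259,231), the bin at (396,186) and the specimen in its dish at (130,225). The side view agrees: step (242,235), point (315,233), bin (296,145). Next I fit the exact yaw using the wood colour in both views.

```bash
cat > fit.py <<'E'
from h import *
from scipy.optimize import minimize
def prism(poly,z0,z1): return np.array([[x,y,z] for x,y in poly for z in(z0,z1)])/1000
B=lambda a,b:[(a,-12),(b,-12),(b,12),(a,12)]
PARTS={"offcut_step":[prism(B(-27,7),0,24),prism(B(7,27),0,12)],
"offcut_point":[prism([(-25,-12),(13,-12),(25,0),(13,12),(-25,12)],0,24)]}
def world(p,V):
    c,s=np.cos(p[2]),np.sin(p[2]);return V@np.array([[c,s,0],[-s,c,0],[0,0,1]])+[p[0],p[1],0]
S=8
def wood(f,c,w=28):
    x,y=int(c[0]),int(c[1]);im=f["pixels"][y-w:y+w,x-w:x+w].astype(np.uint8)
    big=cv2.resize(im,None,fx=S,fy=S,interpolation=cv2.INTER_CUBIC).astype(int)
    m=((big[...,0]-big[...,2])>45)&(big[...,0]>95)
    n,l,st,_=cv2.connectedComponentsWithStats(m.astype(np.uint8))
    k=1+st[1:,4].argmax(); return l==k,(x-w,y-w),big.astype(np.uint8)
def render(f,off,shape,p,t):
    m=np.zeros(shape,np.uint8)
    for V in PARTS[t]:
        q=(proj(f,world(p,V))-off+.5)*S
        cv2.fillConvexPoly(m,cv2.convexHull(q.astype(np.float32)).round().astype(np.int32),1)
    return m>0
def fit(F,t,centers,p0):
    D={c:wood(F[c],centers[c]) for c in F}
    def cost(p):
        s=0
        for c in F:
            m,o,_=D[c];R=render(F[c],o,m.shape,p,t);s+=1-(m&R).sum()/(m|R).sum()
        return s
    rs=[]
    for y in np.arange(-np.pi,np.pi,np.pi/6):
        x0=np.array([*p0,y]);sim=x0+np.array([[0,0,0],[.01,0,0],[0,.01,0],[0,0,.3]])
        q=minimize(cost,x0,method="Nelder-Mead",options=dict(initial_simplex=sim,xatol=1e-4,fatol=1e-4));rs.append((q.fun,q.x))
    rs.sort(key=lambda a:a[0]);return rs,D
E
python3 - <<'E'
from fit import *
np.set_printoptions(precision=4,suppress=True)
F={c:r.grab_frame(c) for c in("top","side")}
tiles=[]
for t,cs,p0 in(("offcut_step",dict(top=(245,171),side=(242,235)),(.593,.047)),("offcut_point",dict(top=(259,231),side=(315,233)),(.434,.017))):
    rs,D=fit(F,t,cs,p0)
    for a in rs[:4]: print(t,round(a[0],3),a[1],np.degrees(a[1][2]))
    row=[]
    for c in F:
        print(c,fit.__name__,round(fit and rs[0][0],3)) if 0 else None
        m,o,b=D[c];R=render(F[c],o,m.shape,rs[0][1],t).astype(np.uint8)
        b=b.copy();cv2.drawContours(b,cv2.findContours(R,0,2)[0],-1,(0,255,0),1);cv2.drawContours(b,cv2.findContours(m.astype(np.uint8),0,2)[0],-1,(255,0,255),1);row.append(cv2.resize(b,(380,290))if 0 else cv2.resize(b,(300,300)))
    tiles.append(np.hstack(row))
cv2.imwrite("pics/fit.png",np.vstack(tiles)[:,:,::-1])
# bin corners: from grey mask rim
f=F["top"];m=r.masks_of("top","waste_bin")[0]["pixels"]
b=cv2.boxPoints(cv2.minAreaRect(np.argwhere(m)[:,::-1].astype(np.float32)))
print("bin rim",[ray(f,p,.07)[:2] for p in b])
for n,uv,z in(("hot front R",(403,122),0),("hot",(402,55),.08),("beaker",(295,178),.03),("bottle",(312,217),.03),("cup by bin",(420,124),.05)): print(n,ray(f,uv,z))
E
```

```text
offcut_step 0.157 [0.597  0.0455 1.4461] 82.85738642457612
offcut_step 0.158 [0.5973 0.0453 1.4635] 83.85264748500626
offcut_step 0.159 [0.5971 0.0455 1.4547] 83.34962306126238
offcut_step 0.159 [0.5972 0.0457 1.463 ] 83.82181548211481
offcut_point 0.085 [0.4406 0.0113 0.9115] 52.22344153585155
offcut_point 0.085 [0.4406 0.0114 0.909 ] 52.08023228552585
offcut_point 0.086 [0.4405 0.0115 0.919 ] 52.657193926223385
offcut_point 0.086 [0.4406 0.0114 0.9072] 51.980571928821064
bin rim [array([ 0.4838, -0.2224]), array([ 0.639, -0.249]), array([ 0.6095, -0.4459]), array([ 0.4548, -0.416 ])]
hot front R [ 0.7322 -0.3782  0.    ]
hot [ 0.885 -0.358  0.08 ]
beaker [ 0.5736 -0.0842  0.03  ]
bottle [ 0.4728 -0.1267  0.03  ]
cup by bin [ 0.7119 -0.4071  0.05  ]
```

View pics/fit.png

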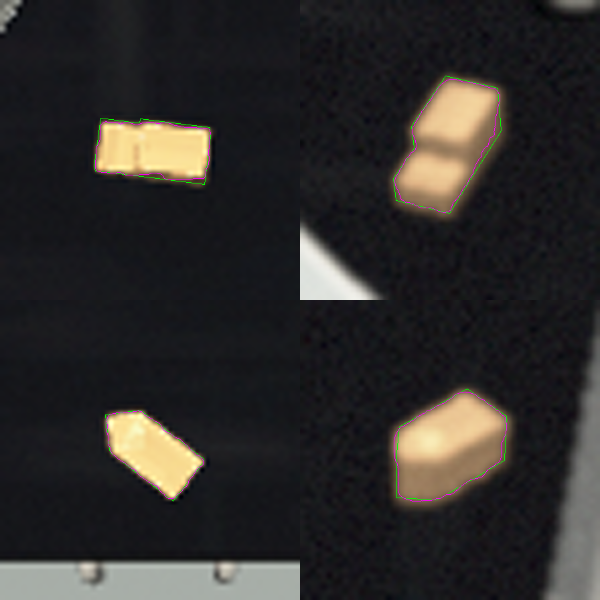

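Both fits overlay the pictures closely. I'm taking the step offcut first, gripping the thick part at (0.596, 0.038) with the fingers closing along −6.7°.

Request:
move_arm([
  {"linear": [-0.144,-0.0634,0],"twist": [0,0,0],"jaw": -0.2},
  {"linear": [-0.144,-0.0634,0],"twist": [0,0,0],"jaw": -0.2},
  {"linear": [-0.144,-0.0634,0],"twist": [0,0,0],"jaw": -0.2},
  {"linear": [-0.144,-0.0634,0],"twist": [0,0,0],"jaw": -0.2},
  {"linear": [-0.144,-0.0634,0],"twist": [0,0,0],"jaw": -0.2},
  {"linear": [-0.144,-0.0634,0],"twist": [0,0,0],"jaw": -0.2},
  {"linear": [-0.144,-0.0634,0],"twist": [0,0,0],"jaw": -0.2},
  {"linear": [-0.144,-0.0634,0],"twist": [0,0,0],"jaw": -0.2},
  {"linear": [-0.144,-0.0634,0],"twist": [0,0,0],"jaw": -0.2},
  {"linear": [-0.144,-0.0634,0],"twist": [0,0,0],"jaw": -0.2},
  {"linear": [-0.144,-0.0634,0],"twist": [0,0,0],"jaw": -0.2},
  {"linear": [-0.144,-0.0634,0],"twist": [0,0,0],"jaw": -0.2},
], grip_force=40)

```text
time_s: 2.25
ee_pos: [0.5971, 0.036, 0.2313]
tcp_rot: [0.712, 3.06, 0.0]
force: [0.3, 0.7, 0.7]
finger_gap: 0.0513
grasp_force: 0.0
```

Request:
move_arm([
  {"linear": [0,0,0],"twist": [0,0,0.0436],"jaw": -0.2},
  {"linear": [0,0,0],"twist": [0,0,0.0436],"jaw": -0.2},
  {"linear": [0,0,0],"twist": [0,0,0.0436],"jaw": -0.2},
  {"linear": [0,0,0],"twist": [0,0,0.0436],"jaw": -0.2},
  {"linear": [0,0,0],"twist": [0,0,0.0436],"jaw": -0.2},
  {"linear": [0,0,0],"twist": [0,0,0.0436],"jaw": -0.2},
  {"linear": [0,0,0],"twist": [0,0,0.0436],"jaw": -0.2},
  {"linear": [0,0,0],"twist": [0,0,0.0436],"jaw": -0.2},
  {"linear": [0,0,0],"twist": [0,0,0.0436],"jaw": -0.2},
  {"linear": [0,0,0],"twist": [0,0,0],"jaw": -0.2},
])

```text
time_s: 3.25
ee_pos: [0.5961, 0.0377, 0.2312]
tcp_rot: [-2.351, -2.084, 0.0]
force: [-0.1, -0.4, -0.4]
finger_gap: 0.0514
grasp_force: 0.0
```

```bash
cat > go.py <<'E'
import sys
from h import *
from scipy.spatial.transform import Rotation as Ro
# go.py x y z closing_deg : shift in tool axes (units of 300 mm), then tool-z turn (units of pi)
x,y,z,a=map(float,sys.argv[1:5]);s=r.sense();R=Ro.from_rotvec(s["tcp_rot"]).as_matrix()
d=R.T@(np.array([x,y,z])-s["ee_pos"]);now=np.degrees(np.arctan2(R[1,1],R[0,1]))
t=-((a-now+90)%180-90)
print("pos",np.round(s["ee_pos"],4),"close dir",round(now,1),"zaxis",np.round(R[:,2],3),"q",np.round(s["q"],2),"gap",s["finger_gap"],"t",s["time_s"],"F",np.round(s["force"],1))
print("shift/0.3",np.round(d/.3,4),"dist",np.linalg.norm(d),"turn/pi",round(t/180,4),"deg",t)
E
python3 go.py .596 .0376 .003 -6.7
```

```text
pos [0.5961 0.0377 0.2312] close dir -6.9 zaxis [-0.  0. -1.] q [0.   0.26 1.17 0.   1.71 0.12] gap 0.05135409079005653 t 3.25 F [-0.1 -0.4 -0.4]
shift/0.3 [-4.000e-04 -3.000e-04  7.607e-01] dist 0.22820965232207527 turn/pi -0.001 deg -0.17478790525520083
```

Request:
move_arm([
  {"linear": [0,0,0.133],"twist": [0,0,0],"jaw": -0.2},
  {"linear": [0,0,0.133],"twist": [0,0,0],"jaw": -0.2},
  {"linear": [0,0,0.133],"twist": [0,0,0],"jaw": -0.2},
  {"linear": [0,0,0.133],"twist": [0,0,0],"jaw": -0.2},
  {"linear": [0,0,0.1],"twist": [0,0,0],"jaw": -0.2},
  {"linear": [0,0,0.06],"twist": [0,0,0],"jaw": -0.2},
  {"linear": [0,0,0.04],"twist": [0,0,0],"jaw": -0.2},
  {"linear": [0,0,0.026],"twist": [0,0,0],"jaw": -0.2},
  {"linear": [0,0,0],"twist": [0,0,0],"jaw": -0.2},
])

```text
time_s: 4.15
ee_pos: [0.596, 0.0377, 0.0035]
tcp_rot: [-2.348, -2.087, 0.001]
force: [0.0, 0.2, -0.3]
finger_gap: 0.0518
grasp_force: 0.0
```

Request:
move_arm([
  {"linear": [0,0,0],"twist": [0,0,0],"jaw": 1},
  {"linear": [0,0,0],"twist": [0,0,0],"jaw": 1},
  {"linear": [0,0,0],"twist": [0,0,0],"jaw": 1},
  {"linear": [0,0,0],"twist": [0,0,0],"jaw": 1},
  {"linear": [0,0,0],"twist": [0,0,0],"jaw": 1},
  {"linear": [0,0,0],"twist": [0,0,0],"jaw": 1},
  {"linear": [0,0,0],"twist": [0,0,0],"jaw": 1},
])

```text
time_s: 4.85
ee_pos: [0.5971, 0.0377, 0.0055]
tcp_rot: [2.348, 2.085, 0.003]
force: [-1.1, -0.2, 6.2]
finger_gap: 0.0231
grasp_force: 40.4
```

Request:
move_arm([
  {"linear": [0,0,-0.05],"twist": [0,0,0],"jaw": 1},
  {"linear": [0,0,-0.1],"twist": [0,0,0],"jaw": 1},
  {"linear": [0,0,-0.13],"twist": [0,0,0],"jaw": 1},
  {"linear": [0,0,-0.13],"twist": [0,0,0],"jaw": 1},
  {"linear": [0,0,-0.12],"twist": [0,0,0],"jaw": 1},
  {"linear": [0,0,-0.05],"twist": [0,0,0],"jaw": 1},
  {"linear": [0,0,0],"twist": [0,0,0],"jaw": 1},
])

```text
time_s: 5.55
ee_pos: [0.5971, 0.0377, 0.1807]
tcp_rot: [2.347, 2.084, 0.006]
force: [0.1, -0.2, -0.1]
finger_gap: 0.0232
grasp_force: 39.6
```

```bash
python3 go.py .552 -.298 .18 -6.7
```

```text
pos [0.5971 0.0377 0.1807] close dir -6.8 zaxis [ 0.005  0.    -1.   ] q [0.   0.27 1.25 0.   1.61 0.12] gap 0.023236213247049577 t 5.55 F [ 0.1 -0.2 -0.1]
shift/0.3 [-1.1291 -0.0167  0.0015] dist 0.3387565715480597 turn/pi -0.0006 deg -0.0996654724793018
```

Request:
move_arm([
  {"linear": [-0.08,-0.002,0],"twist": [0,0,0],"jaw": 1},
  {"linear": [-0.13,-0.002,0],"twist": [0,0,0],"jaw": 1},
  {"linear": [-0.13,-0.002,0],"twist": [0,0,0],"jaw": 1},
  {"linear": [-0.13,-0.002,0],"twist": [0,0,0],"jaw": 1},
  {"linear": [-0.13,-0.002,0],"twist": [0,0,0],"jaw": 1},
  {"linear": [-0.13,-0.002,0],"twist": [0,0,0],"jaw": 1},
  {"linear": [-0.13,-0.002,0],"twist": [0,0,0],"jaw": 1},
  {"linear": [-0.13,-0.002,0],"twist": [0,0,0],"jaw": 1},
  {"linear": [-0.09,0,0],"twist": [0,0,0],"jaw": 1},
  {"linear": [-0.05,0,0],"twist": [0,0,0],"jaw": 1},
  {"linear": [0,0,0],"twist": [0,0,0],"jaw": 1},
])

```text
time_s: 6.65
ee_pos: [0.5502, -0.2993, 0.1755]
tcp_rot: [-2.349, -2.081, 0.002]
force: [-0.6, 0.4, -0.9]
finger_gap: 0.0231
grasp_force: 39.6
```

```bash
python3 go.py .552 -.298 .04 -6.7; python3 - <<'E'
from h import *
f=r.grab_frame("side");cv2.imwrite("pics/s1.png",cv2.resize(f["pixels"][60:260,180:460],(784,560))[:,:,::-1])
E
```

```text
pos [ 0.5502 -0.2993  0.1755] close dir -6.9 zaxis [-0.003  0.002 -1.   ] q [-0.56  0.36  1.16  0.    1.63 -0.44] gap 0.023098654390055668 t 6.65 F [-0.6  0.4 -0.9]
shift/0.3 [0.0044 0.0068 0.4517] dist 0.13554013578763527 turn/pi -0.0013 deg -0.23020413015093766
```

View pics/s1.png

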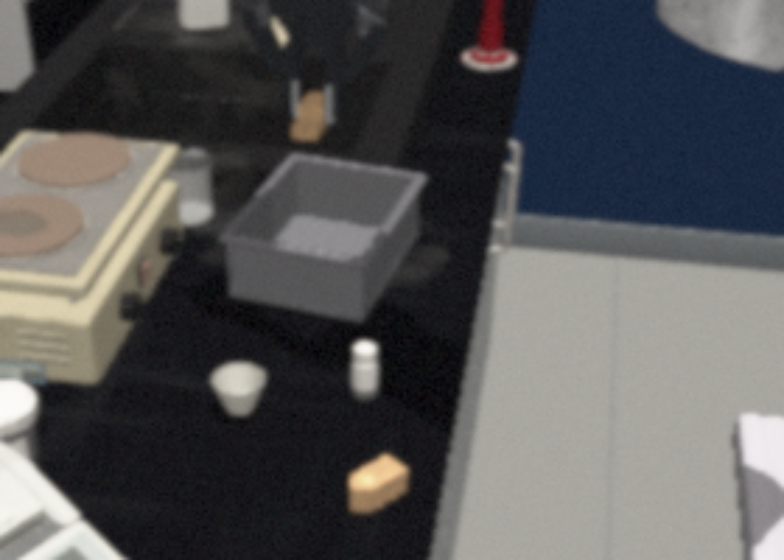

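The step offcut is in the fingers at crop (310,115), above the bin mouth. I'll lower it, release and rise.

Request:
move_arm([
  {"linear": [0,0,0.1],"twist": [0,0,0],"jaw": 1},
  {"linear": [0,0,0.13],"twist": [0,0,0],"jaw": 1},
  {"linear": [0,0,0.12],"twist": [0,0,0],"jaw": 1},
  {"linear": [0,0,0.07],"twist": [0,0,0],"jaw": 1},
  {"linear": [0,0,0.03],"twist": [0,0,0],"jaw": 1},
  {"linear": [0,0,0],"twist": [0,0,0],"jaw": 1},
  {"linear": [0,0,0],"twist": [0,0,0],"jaw": -0.2},
  {"linear": [0,0,0],"twist": [0,0,0],"jaw": -0.2},
  {"linear": [0,0,0],"twist": [0,0,0],"jaw": -0.2},
  {"linear": [0,0,0],"twist": [0,0,0],"jaw": -0.2},
  {"linear": [0,0,0],"twist": [0,0,0],"jaw": -0.2},
])

```text
time_s: 7.8
ee_pos: [0.5513, -0.2985, 0.0433]
tcp_rot: [2.349, 2.085, 0.0]
force: [0.9, 0.1, -0.5]
finger_gap: 0.0511
grasp_force: 0.0
```

Request:
move_arm([
  {"linear": [0,0,-0.08],"twist": [0,0,0],"jaw": -0.2},
  {"linear": [0,0,-0.13],"twist": [0,0,0],"jaw": -0.2},
  {"linear": [0,0,-0.13],"twist": [0,0,0],"jaw": -0.2},
  {"linear": [0,0,-0.13],"twist": [0,0,0],"jaw": -0.2},
  {"linear": [0,0,-0.03],"twist": [0,0,0],"jaw": -0.2},
  {"linear": [0,0,0],"twist": [0,0,0],"jaw": -0.2},
])

```text
time_s: 8.4
ee_pos: [0.5519, -0.2988, 0.1953]
tcp_rot: [2.346, 2.083, 0.002]
force: [0.5, -0.2, -0.6]
finger_gap: 0.0513
grasp_force: 0.0
```

```bash
python3 go.py .438 .008 .18 -37.8
```

```text
pos [ 0.5519 -0.2988  0.1953] close dir -6.8 zaxis [ 0.004 -0.002 -1.   ] q [-0.56  0.35  1.13  0.    1.65 -0.44] gap 0.05127698558667973 t 8.4 F [ 0.5 -0.2 -0.6]
shift/0.3 [ 0.9706 -0.4985  0.0472] dist 0.32763432934275444 turn/pi 0.1722 deg 30.988975464929467
```

Request:
move_arm([
  {"linear": [0.1213,-0.0623,0],"twist": [0,0,0],"jaw": -0.2},
  {"linear": [0.1213,-0.0623,0],"twist": [0,0,0],"jaw": -0.2},
  {"linear": [0.1213,-0.0623,0],"twist": [0,0,0],"jaw": -0.2},
  {"linear": [0.1213,-0.0623,0],"twist": [0,0,0],"jaw": -0.2},
  {"linear": [0.1213,-0.0623,0],"twist": [0,0,0],"jaw": -0.2},
  {"linear": [0.1213,-0.0623,0],"twist": [0,0,0],"jaw": -0.2},
  {"linear": [0.1213,-0.0623,0],"twist": [0,0,0],"jaw": -0.2},
  {"linear": [0.1213,-0.0623,0],"twist": [0,0,0],"jaw": -0.2},
  {"linear": [0,0,0],"twist": [0,0,0.043],"jaw": -0.2},
  {"linear": [0,0,0],"twist": [0,0,0.043],"jaw": -0.2},
  {"linear": [0,0,0],"twist": [0,0,0.043],"jaw": -0.2},
  {"linear": [0,0,0],"twist": [0,0,0.043],"jaw": -0.2},
])

```text
time_s: 9.6
ee_pos: [0.4363, 0.0086, 0.1907]
tcp_rot: [-2.823, -1.375, 0.005]
force: [-0.6, 0.4, -0.7]
finger_gap: 0.0511
grasp_force: 0.0
```

Request:
move_arm([
  {"linear": [0,0,0],"twist": [0,0,0],"jaw": -0.2},
  {"linear": [0,0,0],"twist": [0,0,0],"jaw": -0.2},
])

```text
time_s: 9.8
ee_pos: [0.4367, 0.0085, 0.1915]
tcp_rot: [-2.817, -1.387, 0.003]
force: [-0.8, 0.6, 0.3]
finger_gap: 0.0511
grasp_force: 0.0
```

```bash
python3 go.py .438 .008 .005 -37.8;  python3 - <<'E'
from h import *
f=r.grab_frame("side");cv2.imwrite("pics/s2.png",cv2.resize(f["pixels"][100:300,180:460],(784,560))[:,:,::-1])
for c in("top","side"):
    if c=="top": r.grab_frame(c)
    for m in r.boxes_of(c,"offcut_step")[:3]+r.boxes_of(c,"offcut_point")[:2]: print(c,m)
E
```

```text
pos [0.4367 0.0085 0.1915] close dir -37.6 zaxis [-0.002  0.    -1.   ] q [-0.07 -0.19  1.71  0.    1.62  0.59] gap 0.05107318982631287 t 9.8 F [-0.8  0.6  0.3]
shift/0.3 [0.0022 0.0056 0.6217] dist 0.18652295900116794 turn/pi 0.0013 deg 0.23612051500116138
top {'bbox': [363.8, 183.4, 385.3, 191.7], 'p': 0.59}
side {'bbox': [306.0, 224.4, 324.7, 241.9], 'p': 0.54}
```

View pics/s2.png

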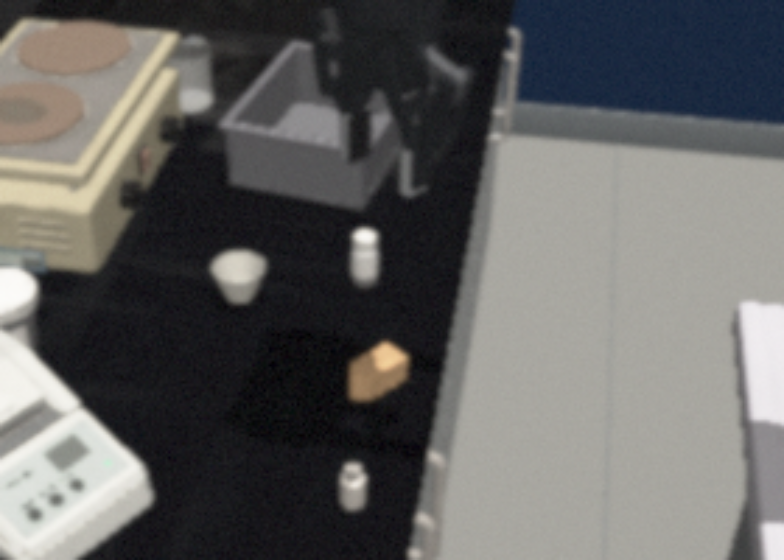

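The top network now puts the step offcut at (375,187), inside the bin. The gripper hovers over the point offcut, still at crop (378,372). Next is to descend 186 mm and grip.

Request:
move_arm([
  {"linear": [0.002,0.004,0.12],"twist": [0,0,0],"jaw": -0.2},
  {"linear": [0,0,0.13],"twist": [0,0,0],"jaw": -0.2},
  {"linear": [0,0,0.13],"twist": [0,0,0],"jaw": -0.2},
  {"linear": [0,0,0.11],"twist": [0,0,0],"jaw": -0.2},
  {"linear": [0,0,0.06],"twist": [0,0,0],"jaw": -0.2},
  {"linear": [0,0,0.04],"twist": [0,0,0],"jaw": -0.2},
  {"linear": [0,0,0.028],"twist": [0,0,0],"jaw": -0.2},
  {"linear": [0,0,0],"twist": [0,0,0],"jaw": -0.2},
])

```text
time_s: 10.9
ee_pos: [0.4384, 0.0082, 0.0071]
tcp_rot: [-2.82, -1.383, 0.001]
force: [-0.3, -0.4, 0.8]
finger_gap: 0.0512
grasp_force: 0.0
```

Request:
move_arm([
  {"linear": [0,0,0],"twist": [0,0,0],"jaw": 1},
  {"linear": [0,0,0],"twist": [0,0,0],"jaw": 1},
  {"linear": [0,0,0],"twist": [0,0,0],"jaw": 1},
  {"linear": [0,0,0],"twist": [0,0,0],"jaw": 1},
  {"linear": [0,0,0],"twist": [0,0,0],"jaw": 1},
  {"linear": [0,0,0],"twist": [0,0,0],"jaw": 1},
  {"linear": [0,0,0],"twist": [0,0,0],"jaw": 1},
])

```text
time_s: 11.6
ee_pos: [0.4396, 0.0081, 0.0088]
tcp_rot: [2.82, 1.383, 0.004]
force: [-0.2, -0.6, 7.3]
finger_gap: 0.0229
grasp_force: 40.0
```

Request:
move_arm([
  {"linear": [0,0,-0.05],"twist": [0,0,0],"jaw": 1},
  {"linear": [0,0,-0.1],"twist": [0,0,0],"jaw": 1},
  {"linear": [0,0,-0.13],"twist": [0,0,0],"jaw": 1},
  {"linear": [0,0,-0.13],"twist": [0,0,0],"jaw": 1},
  {"linear": [0,0,-0.12],"twist": [0,0,0],"jaw": 1},
  {"linear": [0,0,-0.05],"twist": [0,0,0],"jaw": 1},
  {"linear": [0,0,0],"twist": [0,0,0],"jaw": 1},
])

```text
time_s: 12.3
ee_pos: [0.4397, 0.0081, 0.1842]
tcp_rot: [2.818, 1.382, 0.008]
force: [-0.0, -0.4, -0.1]
finger_gap: 0.0228
grasp_force: 39.3
```

```bash
python3 go.py .541 -.368 .18 -37.8
```

```text
pos [0.4397 0.0081 0.1842] close dir -37.8 zaxis [ 0.005 -0.    -1.   ] q [-0.07 -0.18  1.72  0.    1.6   0.59] gap 0.022785289201358527 t 12.3 F [-0.  -0.4 -0.1]
shift/0.3 [-0.7846  1.0346  0.0163] dist 0.38957344167575303 turn/pi 0.0002 deg 0.041672840484409335
```

Request:
move_arm([
  {"linear": [-0.05,0.066,0],"twist": [0,0,0],"jaw": 1},
  {"linear": [-0.0785,0.1035,0],"twist": [0,0,0],"jaw": 1},
  {"linear": [-0.0785,0.1035,0],"twist": [0,0,0],"jaw": 1},
  {"linear": [-0.0785,0.1035,0],"twist": [0,0,0],"jaw": 1},
  {"linear": [-0.0785,0.1035,0],"twist": [0,0,0],"jaw": 1},
  {"linear": [-0.0785,0.1035,0],"twist": [0,0,0],"jaw": 1},
  {"linear": [-0.0785,0.1035,0],"twist": [0,0,0],"jaw": 1},
  {"linear": [-0.0785,0.1035,0],"twist": [0,0,0],"jaw": 1},
  {"linear": [-0.0785,0.1035,0],"twist": [0,0,0],"jaw": 1},
  {"linear": [-0.0785,0.1035,0],"twist": [0,0,0],"jaw": 1},
  {"linear": [-0.028,0.037,0],"twist": [0,0,0],"jaw": 1},
  {"linear": [0,0,0],"twist": [0,0,0],"jaw": 1},
])

```text
time_s: 13.5
ee_pos: [0.5389, -0.3693, 0.1784]
tcp_rot: [-2.819, -1.378, 0.003]
force: [-0.1, -0.0, -0.3]
finger_gap: 0.023
grasp_force: 39.4
```

```bash
python3 go.py .541 -.368 .045 -37.8
```

```text
pos [ 0.5389 -0.3693  0.1784] close dir -37.9 zaxis [-0.003  0.002 -1.   ] q [-0.66  0.44  1.05 -0.    1.65  0.  ] gap 0.023038951144548243 t 13.5 F [-0.1 -0.  -0.3]
shift/0.3 [0.0076 0.0045 0.4446] dist 0.13341658393922068 turn/pi -0.0005 deg -0.0948217552606252
```

Request:
move_arm([
  {"linear": [0,0,0.1],"twist": [0,0,0],"jaw": 1},
  {"linear": [0,0,0.13],"twist": [0,0,0],"jaw": 1},
  {"linear": [0,0,0.12],"twist": [0,0,0],"jaw": 1},
  {"linear": [0,0,0.06],"twist": [0,0,0],"jaw": 1},
  {"linear": [0,0,0.03],"twist": [0,0,0],"jaw": 1},
  {"linear": [0,0,0],"twist": [0,0,0],"jaw": 1},
  {"linear": [0,0,0],"twist": [0,0,0],"jaw": -0.2},
  {"linear": [0,0,0],"twist": [0,0,0],"jaw": -0.2},
  {"linear": [0,0,0],"twist": [0,0,0],"jaw": -0.2},
  {"linear": [0,0,0],"twist": [0,0,0],"jaw": -0.2},
  {"linear": [0,0,0],"twist": [0,0,0],"jaw": -0.2},
])

```text
time_s: 14.6
ee_pos: [0.5399, -0.368, 0.0499]
tcp_rot: [2.82, 1.383, 0.001]
force: [-0.3, -0.7, -0.9]
finger_gap: 0.0511
grasp_force: 0.0
```

Request:
move_arm([
  {"linear": [0,0,-0.08],"twist": [0,0,0],"jaw": -0.2},
  {"linear": [0,0,-0.13],"twist": [0,0,0],"jaw": -0.2},
  {"linear": [0,0,-0.13],"twist": [0,0,0],"jaw": -0.2},
  {"linear": [0,0,-0.13],"twist": [0,0,0],"jaw": -0.2},
  {"linear": [0.1,-0.1,-0.03],"twist": [0,0,0],"jaw": -0.2},
  {"linear": [0.1,-0.1,0],"twist": [0,0,0],"jaw": -0.2},
  {"linear": [0.1,-0.1,0],"twist": [0,0,0],"jaw": -0.2},
  {"linear": [0.1,-0.1,0],"twist": [0,0,0],"jaw": -0.2},
  {"linear": [0.1,-0.1,0],"twist": [0,0,0],"jaw": -0.2},
  {"linear": [0.1,-0.1,0],"twist": [0,0,0],"jaw": -0.2},
  {"linear": [0,0,0],"twist": [0,0,0],"jaw": -0.2},
  {"linear": [0,0,0],"twist": [0,0,0],"jaw": -0.2},
])

```text
time_s: 15.8
ee_pos: [0.5078, -0.1148, 0.1999]
tcp_rot: [2.819, 1.385, 0.001]
force: [0.2, 0.2, -0.1]
finger_gap: 0.051
grasp_force: 0.0
```

```bash
python3 - <<'E'
from h import *
f=r.grab_frame("top");cv2.imwrite("pics/t3.png",cv2.resize(f["pixels"][100:270,100:460],(792,374))[:,:,::-1])
for t in("offcut_step","offcut_point","specimen","waste_bin"):print(t,[(np.round(m["bbox"]),round(m["p"],2)) for m in r.boxes_of("top",t)[:3]])
print(r.sense()["time_s"])
E
```

```text
offcut_step []
offcut_point [(array([393., 185., 416., 201.]), 0.64)]
specimen [(array([117., 214., 139., 233.]), 0.73)]
waste_bin [(array([367., 150., 437., 221.]), 0.91)]
16.05
```

View pics/t3.png

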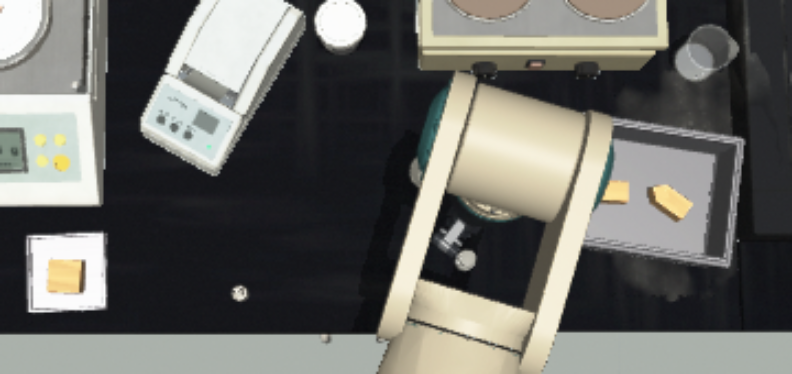

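Both offcuts lie on the bin floor, at crop (617,192) and (670,202). The specimen is still in its dish at (66,276) and the arm is clear, so I'll hand in.

```bash
python3 -c "
from workcell import r
print(r.close_job())"
```

```text
the job is handed in; nothing more can be done
None
```

Both offcuts, the stepped one and then the pointed one, are in the waste bin, the specimen was left in its dish, and the job was handed in at about 16 s of the 48 s allowed.

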